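Make up the two test kits at the thickness-gauge bench

TASK

Make up the two test kits from the stock on the green mat. In the tray with pockets lay the dumbbell bar flat in the long pocket, stand the round button in the larger short pocket and the steel contact foot upright in the smallest pocket; in the plain square tray put the square block on the tray floor, with the small square-footed ball-knob weight standing centred on top of it. Leave the yellow gauge and the large round ball-knob weight where they lie.

Things in the scene. Friction and masses are not known exactly. Their poses are not given: they have to be found in the camera images.
- dumbbell: Dark-red moulded dumbbell-shaped test bar lying flat: 110 mm long (its x axis), 10 mm thick, wide ends 26 mm (the last 30 mm at each end), straight waist 14 mm wide over the middle 36 mm. About 35 g. Origin: centre of its underside, z up.
- button: Dark-red moulded solid cylinder (button specimen) standing on its flat face: diameter 40 mm, height 24 mm, about 45 g. Origin: centre of its underside, z up.
- block: Dark-red moulded square block specimen: 40 x 40 mm (x, y), 24 mm high, about 55 g. Origin: centre of its underside, z up.
- weight: The small hold-down weight: square steel foot plate 44 x 44 x 10 mm with a 12 mm stalk and a black ball knob of 30 mm diameter above its middle, the ball's centre 36 mm above the underside, top at 51 mm. About 0.2 kg. Origin: centre of its underside, z up.
- foot: Steel contact foot standing upright: round base of diameter 32 mm and height 12 mm, above it a stem of diameter 16 mm up to 40 mm. About 90 g. Origin: centre of its underside, z up.
- pocket_tray: White rectangular tray with three pockets, fixed in place, 150 mm (x) by 136 mm (y); floor 3 mm thick, all walls 4 mm thick with their top 11 mm above the underside. Origin: centre of its underside. In its frame: the long pocket (142 x 60 mm) has its centre at x 0, y +34 mm; the larger of the two short pockets (82 x 64 mm) at x -30, y -32 mm; the smallest pocket (56 x 64 mm) at x +43, y -32 mm.
- plain_tray: White square tray with no dividers, fixed in place, 92 x 92 mm; floor 3 mm thick, walls 4 mm thick, top 11 mm above the underside. Origin: centre of its underside. Everything stands on a green bench mat whose top is at z = 2 mm. (A fixed grey gauge stand, 0.26 m high, stands outside the work area at the near left, about 0.2 m ahead and 0.55 m to the left of the robot.)
- pocket_gauge: Bystander: yellow pocket thickness gauge with a small black thumb wheel, lying loose among the stock, 95 mm long (x) by 30 mm, 23 mm high with the wheel. Origin: underside, about the middle of its length.
- spare_weight: Bystander: the large hold-down weight, a round steel plate of 90 mm diameter and 8 mm thickness with a 30 mm black ball knob, 49 mm high, loose, on the near right of the bench. Origin: centre of its underside.
Mind the look-alikes: they are no part of the job. Leave any brown look-alike of the plain_tray alone.

How it is judged:
By the outcome, as a careful person would: the job done as asked, in the order asked, and still so for the second after the job is handed in, with the robot touching nothing.
It also fails if it takes over 128 s, if anything falls off the work surface, if the arm or the gripper's body presses on something with over 40 N, if the wrist force passes 120 N, or if a joint passes its speed limit or range.

ROBOT

A 6-joint arm with a two-finger parallel gripper is mounted at the origin on the work surface. World frame = base frame: x ahead of the robot, y to its left, z up, the work surface at z = 0. Lengths are in m, angles in rad, forces in N, time in s.
With the tool pointing down it reaches from about 0.225 to 0.875 m from the base axis. Payload 3.4 kg.
Tool frame: the origin (TCP) lies between the finger pads; the fingertips stand 11 mm ahead of it and the grasp point (between the pads) lies 8 mm behind it; z points along the fingers, y is the line along which they close (so a half turn about z gives the same grasp; the last joint's range is limited). The gripper opens to 85 mm and grips with 20 to 120 N. Pads are 22 mm wide; open, the fingers measure 114 mm over their backs; the gripper's body (76 mm by 85 mm) begins 54 mm behind the grasp point. The pads swing forward as they close: fully open they stand 13 mm farther back than shut.
Start: joints at [1.031, 0.276, 1.505, -0, 1.361, -0.121], TCP at [0.234, 0.525, 0.242] pointing down, gripper open.
Joint ranges: [-2.89, 2.89], [-0.75, 2.08], [0.22, 2.7], [-1.18, 4.32], [0.11, 2.71], [-2.7, 2.7]. Speed limits (rad/s): [2.57, 2.57, 3.14, 3.14, 3.14, 3.14].

INTERFACE

Orientations are given as a unit quaternion [w, x, y, z].
In Python, from rig import manip, imaging gives the robot as it stands. The module is installed in compiled form; this text tells all that it offers.
- The arm moves only by the tool jog_arm, never from a script. Its argument "deltas" is one flat list of numbers, 7 for each row, row after row: the turn, a rotation vector about the world's x, y, z in degrees, then the shift along the world's x, y, z in mm, then the opening, from 0 (shut) to 1 (fully open). In form: [ax, ay, az, tx, ty, tz, gripper, ax, ay, az, tx, ty, tz, gripper, ...]. A call has 1 to 20 rows; each row is the pose to reach, as a shift and turn from the pose commanded when the call began; what a row does not reach only later rows make up. A row lasts 1/10 s, in which the tool goes at most 50 mm and 8.59 degrees, less where a joint would pass 70% of its speed; a pose out of reach is approached as far as the arm can. A call with a gripper value outside its range is refused whole. The fingers move at their own pace and stop on an object; "grip_force" is the grip in N (left out, the last holds). Time passes only in rows, so rows that repeat a pose let the fingers close. It gives the time, the measured TCP pose, the force, the opening and the grip force at its end, in the units of the state.
- manip.get_state(): the state, without advancing time (a new reading comes with each control period).
- imaging.get_image(name): name is "scene" or "top" or "wrist"; returns the picture (480x640x3 uint8, blue, green, red); there is no depth.
- imaging.calibration(name): a dict with "mtx" (3x3 intrinsics, pixels), "dist" ([k1, k2, p1, p2, k3] as OpenCV has them; the pictures are not rectified), "cam_to_world" (4x4, takes a point from camera to world coordinates). Camera axes: x right, y down, z forward; pixel columns grow to the right and rows downward; lengths in m; the calibration is good to about 2 mm. A picture is of the moment at which its call begins: read the wrist's pose just before it. calibration takes no time and is no camera call; for the wrist camera it gives the pose at the moment of the call.
- manip.sign_off(): hands the job in; it is judged then, once.
The state is a dict: "clock": time; "qpos": joint angles; "qd": joint speeds; "effort": joint torques, N m; "position": TCP position; "ee_rot": TCP orientation; "contact_force": force on the tool from outside, world axes, zero at the start; "moment": the same for the moment, N m; "width": finger opening in m; "gripper_force": force on a finger pad.
Only numpy, scipy, OpenCV 4.12 (cv2) and the standard library are available. Lean on these libraries where they do the work, as an engineer would, in place of code of your own. Each camera call takes 0.05 s, during which the arm holds its last target. There are 200 camera calls.

## Working session

There is one attempt and no reset: what is moved stays moved. The work goes in short steps, Python scripts to look and compute and a tool call to move; the robot and the scene stay as the last step left them, time stands still between calls to the robot, and variables do not carry over. Pictures are saved under pics/ and viewed, at most 14 in all, crops included, and the job is handed in when it is done.

Besides the shell and the picture viewer there is one more tool, called after "Request:" as name(argument=value, ...) on one line, values as JSON. jog_arm: Moves the arm, as the interface text tells. Its arguments: {"type":"object","properties":{"deltas":{"type":"array"},"grip_force":{"type":"number"}},"required":["deltas"]}

```bash
mkdir -p pics
cat > h.py <<'E'
import numpy as np, cv2
from rig import manip, imaging
def snap(name,fn):
    im=imaging.get_image(name); cv2.imwrite('pics/'+fn,im); return im
def px2w(name,pts,z,cal=None):
    c=cal or imaging.calibration(name); M=np.array(c['cam_to_world'])
    p=cv2.undistortPoints(np.array(pts,float).reshape(-1,1,2),np.array(c['mtx']),np.array(c['dist'])).reshape(-1,2)
    d=np.c_[p,np.ones(len(p))]@M[:3,:3].T; o=M[:3,3]
    z=np.broadcast_to(z,len(p)); return o+d*((z-o[2])/d[:,2])[:,None]
def w2px(name,P,cal=None):
    c=cal or imaging.calibration(name); W=np.linalg.inv(np.array(c['cam_to_world']))
    return cv2.projectPoints(np.array(P,float).reshape(-1,1,3),cv2.Rodrigues(W[:3,:3])[0],W[:3,3],np.array(c['mtx']),np.array(c['dist']))[0].reshape(-1,2)
E
python3 - <<'E'
from h import *
np.set_printoptions(precision=4,suppress=True)
for n in ('top','scene'):
    snap(n,n+'1.png'); print(n,np.array(imaging.calibration(n)['cam_to_world']))
print(manip.get_state())
E
```

```text
top [[ 0.0088 -0.9835  0.1809  0.1972]
 [-1.     -0.009  -0.0003  0.0769]
 [ 0.0019 -0.1809 -0.9835  1.5265]
 [ 0.      0.      0.      1.    ]]
scene [[-0.4019  0.5257 -0.7497  1.205 ]
 [ 0.9156  0.2174 -0.3383  0.3914]
 [-0.0149 -0.8224 -0.5687  0.5832]
 [ 0.      0.      0.      1.    ]]
{'clock': 0.1, 'qpos': array([ 1.031 ,  0.2765,  1.506 , -0.    ,  1.3607, -0.121 ]), 'qd': array([-0.0018, -0.0021, -0.0005,  0.0005,  0.0002,  0.0027]), 'effort': array([  0.0013, -41.7697, -24.6405,  -0.0001,   0.0059,   0.    ]), 'position': array([0.2336, 0.5249, 0.2415]), 'ee_rot': array([-0.0003,  0.2079,  0.9782, -0.0008]), 'contact_force': array([ 0.3808, -0.0528, -0.7292]), 'moment': array([0.012 , 0.0039, 0.0209]), 'gripper_force': 0.0, 'width': 0.085358440335806}
```

View pics/top1.png

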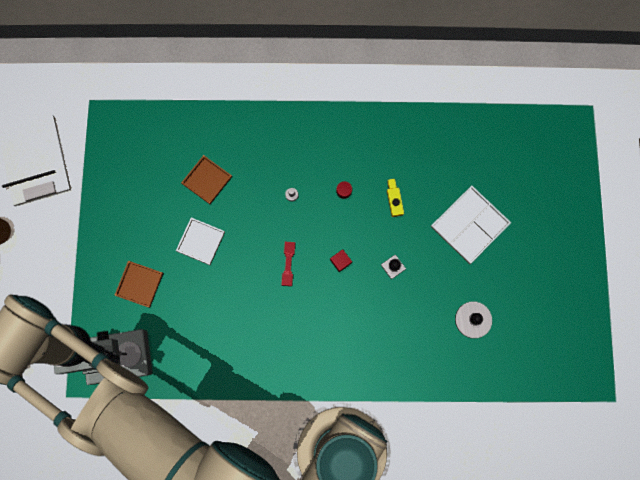

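View pics/scene1.png

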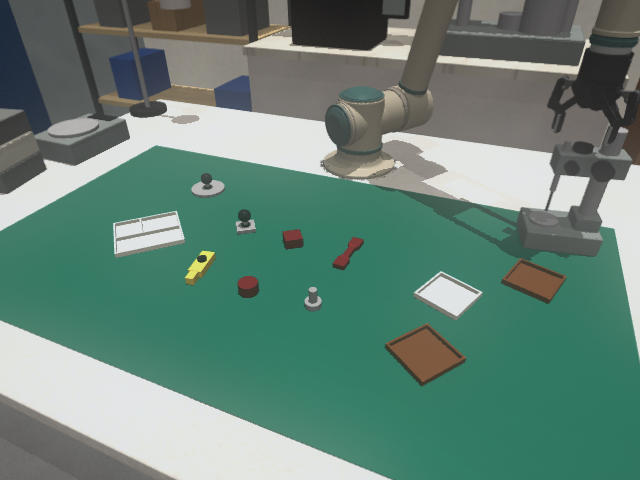

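The top view shows:
- dumbbell (289,264), button (344,190), block (341,260)
- small square weight (394,266), contact foot (292,194)
- pocket tray (471,224), white plain tray (200,241)
- to be left alone: the brown look-alike trays (207,180) and (139,284), the gauge (396,198) and the round weight (474,320)

The plain tray is the white square one. The weight is the one with the square foot at (394,266), not the round plate. The stand is close to the gripper, so I'll raise the arm before moving off.

Run:
```python
from h import *
np.set_printoptions(precision=4,suppress=True)
im=cv2.imread('pics/top1.png')
cv2.imwrite('pics/topc.png',cv2.resize(im[145:345,170:520],None,fx=2.28,fy=2.28,interpolation=cv2.INTER_CUBIC))
hsv=cv2.cvtColor(im,cv2.COLOR_BGR2HSV).astype(int)
H,S,V=hsv[...,0],hsv[...,1],hsv[...,2]
red=((H<8)|(H>172))&(S>120)&(V>40); white=(S<70)&(V>120)
for nm,m,z in(('red',red,.02),('white',white,.013)):
    m=m.copy(); m[:110]=0; m[345:]=0; m[:,:160]=0; m[:,540:]=0
    n,l,s,c=cv2.connectedComponentsWithStats(m.astype(np.uint8))
    for i in range(1,n):
        if s[i,4]<40: continue
        pts=np.argwhere(l==i)[:,::-1]
        w=px2w('top',pts,z)[:,:2].astype(np.float32)*1000
        r=cv2.minAreaRect(w); print(nm,c[i].round(1),s[i,4],'cent',w.mean(0),'rect',np.round(r[0],1),np.round(r[1],1),round(r[2],1))
```

```text
red [343.8 188.9] 185 cent [643.7521  -4.3023] rect [643.6  -4.8] [36.8 35.4] 0.0
red [287.9 263.7] 364 cent [451.0065 133.7915] rect [451.7 133.8] [ 25.1 109.1] 86.9
red [340.6 260.1] 262 cent [461.1822   3.6891] rect [461.3   3.6] [39.8 40.4] 36.8
white [470.5 224.1] 3133 cent [ 557.7153 -324.3755] rect [ 559.  -324.7] [136.7 152. ] 44.3
white [291.  193.3] 110 cent [632.8903 129.1705] rect [632.5 129.1] [28.9 30.5] 0.5
white [199.8 240.6] 1330 cent [508.5722 355.3858] rect [508.9 355.6] [93.5 93. ] 68.1
white [391.8 267.2] 184 cent [ 445.7531 -123.5362] rect [ 448.3 -126.4] [44.1 44.4] 36.0
white [473.2 319.5] 898 cent [ 317.426  -321.9958] rect [ 317.7 -322.8] [85.7 87.2] 0.3
```

View pics/topc.png

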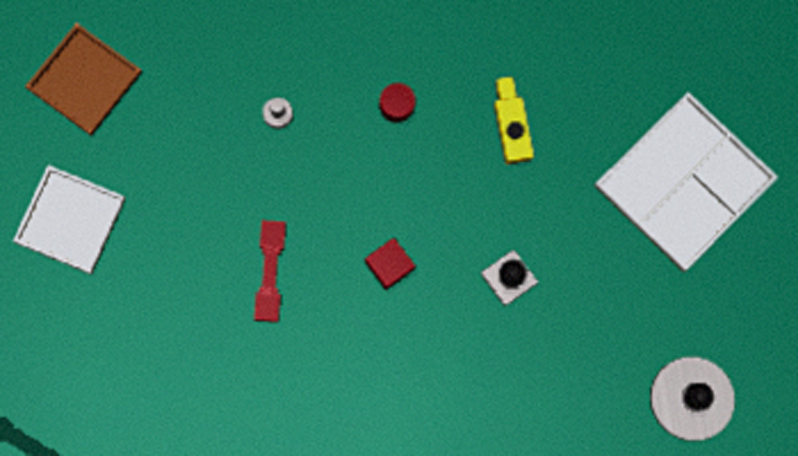

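The enlarged crop confirms each item. The square-footed weight is at crop (511,276), the white plain tray at (69,220), and the pocket tray's small pocket is the one towards its right-hand corner, near crop (735,175). I'll go above the dumbbell first.

Request:
jog_arm(deltas=[0,0,0,0,0,50,0.45,0,0,0,0,0,100,0.45,0,0,0,0,0,110,0.45,0,0,21,218,-391,20,0.45,0,0,21,218,-391,20,0.45,0,0,21,218,-391,-50,0.45,0,0,21,218,-391,-80,0.45,0,0,21,218,-391,-80,0.45,0,0,21,218,-391,-80,0.45,0,0,21,218,-391,-80,0.45,0,0,21,218,-391,-80,0.45,0,0,21,218,-391,-80,0.45,0,0,21,218,-391,-80,0.45,0,0,21,218,-391,-80,0.45,0,0,21,218,-391,-80,0.45,0,0,21,218,-391,-80,0.45], grip_force=40)

```text
clock: 1.7
position: [0.4515, 0.1351, 0.1625]
ee_rot: [-0.0, 0.026, 1.0, 0.0]
contact_force: [-0.7, -0.2, -0.2]
width: 0.0386
gripper_force: 0.0
```

Run:
```python
from h import *
np.set_printoptions(precision=4,suppress=True)
s=manip.get_state();cal=imaging.calibration('wrist');im=snap('wrist','w1.png')
print(s['clock'],s['position'],s['ee_rot'],s['width']);print(np.array(cal['cam_to_world']))
hsv=cv2.cvtColor(im,cv2.COLOR_BGR2HSV).astype(int);H,S,V=hsv[...,0],hsv[...,1],hsv[...,2]
m=((H<8)|(H>172))&(S>120)&(V>40)
n,l,st,c=cv2.connectedComponentsWithStats(m.astype(np.uint8))
for i in range(1,n):
    if st[i,4]<300: continue
    w=px2w('wrist',np.argwhere(l==i)[:,::-1],.012,cal)[:,:2].astype(np.float32)*1000
    r=cv2.minAreaRect(w);print(c[i],st[i,4],w.mean(0),r)
```

```text
1.7 [0.4515 0.1351 0.1625] [-0.0001  0.0259  0.9997  0.0004] 0.038591601435619564
[[ 0.0516  0.9495  0.3094  0.3729]
 [ 0.9987 -0.0491 -0.0156  0.1393]
 [ 0.0003  0.3098 -0.9508  0.2938]
 [ 0.      0.      0.      1.    ]]
[316.1825 220.2453] 3567 [449.8371 134.3119] ((453.5979309082031, 134.2825164794922), (25.471519470214844, 109.40999603271484), 86.80583190917969)
[151.0967 246.2806] 2897 [463.5705   0.4419] ((463.08001708984375, 1.4077720642089844), (41.187530517578125, 51.340511322021484), 36.76319885253906)
[188.6287 441.3683] 334 [663.9083  -0.9284] ((664.2070922851562, -0.1861114501953125), (14.154767036437988, 39.50520324707031), 53.27927017211914)
```

View pics/w1.png

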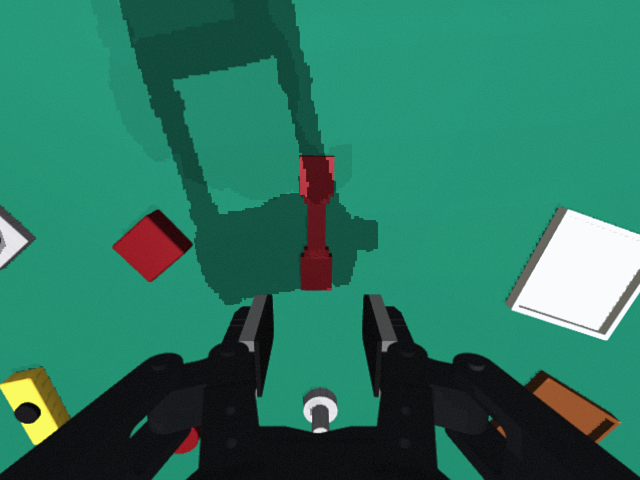

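The wrist view has the dumbbell at (316,220), midway between the fingers. The world position is about (453,134) at 87°, which agrees with the top view. Going down to grip it.

Request:
jog_arm(deltas=[0,0,0,1,0,-50,0.45,0,0,0,1,0,-95,0.45,0,0,0,1,0,-125,0.45,0,0,0,1,0,-140,0.45,0,0,0,1,0,-147,0.45,0,0,0,1,0,-147,0.3,0,0,0,1,0,-147,0,0,0,0,1,0,-147,0,0,0,0,1,0,-147,0,0,0,0,1,0,-147,0,0,0,0,1,0,-147,0,0,0,0,1,0,-137,0,0,0,0,1,0,-110,0,0,0,0,1,0,-70,0], grip_force=40)

```text
clock: 3.15
position: [0.451, 0.1338, 0.092]
ee_rot: [-0.003, 0.026, 1.0, -0.0]
contact_force: [0.8, 0.6, 0.5]
width: 0.0124
gripper_force: 40.0
```

Request:
jog_arm(deltas=[0,0,0,0,0,28,0,0,0,-8,10,-33,48,0,0,0,-16,24,-81,48,0,0,0,-24,38,-128,48,0,0,0,-32,52,-175,48,0,0,0,-40,66,-221,48,0,0,0,-42.6,80,-268,48,0,0,0,-42.6,94,-315,48,0,0,0,-42.6,108,-362,48,0,0,0,-42.6,118,-398,48,0,0,0,-42.6,126,-422,48,0,0,0,-42.6,130,-434,48,0,0,0,-42.6,130.5,-435,48,0,0,0,-42.6,130.5,-435,48,0])

```text
clock: 4.55
position: [0.5828, -0.2995, 0.1402]
ee_rot: [-0.001, 0.387, 0.922, 0.0]
contact_force: [-0.0, 0.3, -0.6]
width: 0.0125
gripper_force: 40.0
```

Run:
```python
from h import *
np.set_printoptions(precision=4,suppress=True)
s=manip.get_state();cal=imaging.calibration('wrist');im=snap('wrist','w2.png')
print(s['clock'],s['position'],s['ee_rot'],s['width'])
x=np.array([.698,-.716]);y=np.array([.716,.698]);o=np.array([.559,-.3247])
for a,b in((-71,64),(71,64),(71,4),(-71,4),(11,0),(-71,-64),(71,-64)):
    print(a,b,w2px('wrist',[*(o+(a*x+b*y)/1000),.013],cal))
```

```text
4.55 [ 0.5828 -0.2995  0.1402] [-0.0008  0.3874  0.9219  0.0005] 0.012479436163432635
-71 64 [[360.461  134.2078]]
71 64 [[353.5382 320.4894]]
71 4 [[277.795  320.3512]]
-71 4 [[271.3631 133.956 ]]
11 0 [[269.9697 248.8535]]
-71 -64 [[170.0163 133.4793]]
71 -64 [[191.7143 320.2998]]
```

View pics/w2.png

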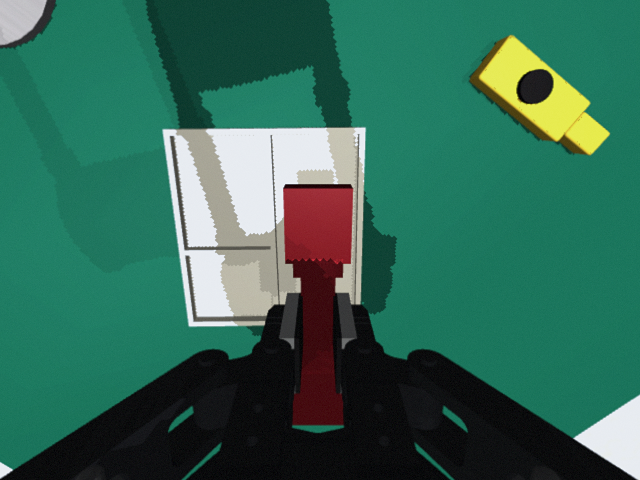

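The tray corners match my prediction to within a few pixels: the inner right corner is at about (360,134). The dumbbell hangs level over the long pocket. Lowering, releasing and moving on to the button.

Request:
jog_arm(deltas=[0,0,0,0,-0.5,-45,0,0,0,0,0,-0.5,-85,0,0,0,0,0,-0.5,-105,0,0,0,0,0,-0.5,-115,0,0,0,0,0,-0.5,-120,0,0,0,0,0,-0.5,-121.5,0,0,0,0,0,-0.5,-121.5,0,0,0,0,0,-0.5,-121.5,0.28,0,0,0,0,-0.5,-121.5,0.28,0,0,0,0,-0.5,-121.5,0.28,0,0,0,0,-0.5,-110,0.28,0,0,0,0,-0.5,-80,0.28,0,0,0,0,-0.5,-30,0.5])

```text
clock: 5.9
position: [0.5813, -0.2999, 0.1087]
ee_rot: [-0.004, 0.388, 0.922, 0.001]
contact_force: [0.3, -1.5, 0.6]
width: 0.0375
gripper_force: 0.0
```

Request:
jog_arm(deltas=[0,0,-8,0,0,40,0.85,0,0,-90,58,296,40,0.85,0,0,-90,58,296,40,0.85,0,0,-90,58,296,40,0.85,0,0,-90,58,296,40,0.85,0,0,-90,58,296,40,0.85,0,0,-90,58,296,40,0.85,0,0,-90,58,296,40,0.85,0,0,-90,58,296,40,0.85,0,0,-90,58,296,40,0.85,0,0,-90,58,296,40,0.85,0,0,-90,58,296,40,0.85,0,0,-90,58,296,40,0.85,0,0,-90,58,296,40,0.85])

```text
clock: 7.3
position: [0.6414, -0.0053, 0.1507]
ee_rot: [0.0, 0.926, 0.379, 0.0]
contact_force: [0.3, 0.8, -0.0]
width: 0.0728
gripper_force: 0.0
```

Run:
```python
from h import *
np.set_printoptions(precision=4,suppress=True)
s=manip.get_state();cal=imaging.calibration('wrist');im=snap('wrist','w3.png');t=snap('top','t3.png')
a=cv2.resize(t[170:280,410:530],(480,440),interpolation=cv2.INTER_CUBIC)
cv2.imwrite('pics/c3.png',np.hstack([a,cv2.resize(im,(300,225))[:, :].copy() if 0 else cv2.copyMakeBorder(cv2.resize(im,(320,240)),0,200,0,0,cv2.BORDER_CONSTANT)]))
print(s['clock'],s['position'],s['ee_rot'],s['width'])
hsv=cv2.cvtColor(im,cv2.COLOR_BGR2HSV).astype(int);H,S,V=hsv[...,0],hsv[...,1],hsv[...,2]
m=((H<8)|(H>172))&(S>120)&(V>100)
n,l,st,c=cv2.connectedComponentsWithStats(m.astype(np.uint8))
for i in range(1,n):
    if st[i,4]<300: continue
    w=px2w('wrist',np.argwhere(l==i)[:,::-1],.026,cal)[:,:2].astype(np.float32)*1000
    print(c[i],st[i,4],w.mean(0),cv2.minEnclosingCircle(w))
```

```text
7.3 [ 0.6414 -0.0053  0.1507] [0.0001 0.9256 0.3785 0.0002] 0.07282233059809513
```

View pics/c3.png

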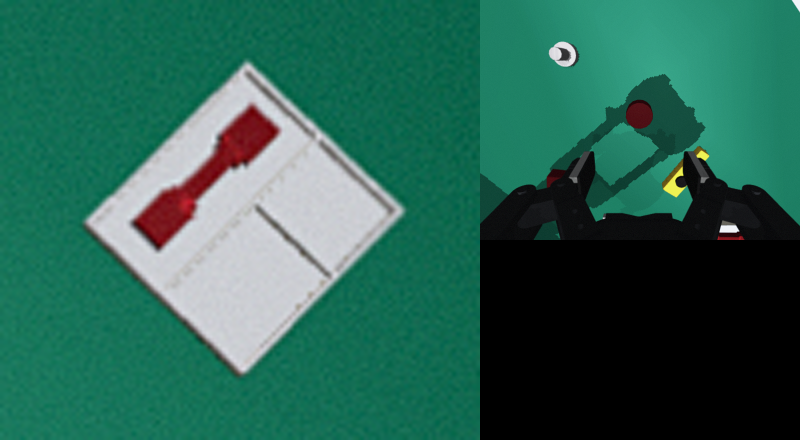

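The crop shows the dumbbell flat in the long pocket, at about (205,178). The button is centred in front of the fingers at about wrist (318,228), but it is in shadow, so I'll re-threshold.

Run:
```python
from h import *
cal=imaging.calibration('wrist');im=cv2.imread('pics/w3.png')
hsv=cv2.cvtColor(im,cv2.COLOR_BGR2HSV).astype(int);H,S,V=hsv[...,0],hsv[...,1],hsv[...,2]
for th in(40,70):
  m=((H<10)|(H>170))&(S>100)&(V>th)
  n,l,st,c=cv2.connectedComponentsWithStats(m.astype(np.uint8))
  for i in range(1,n):
    if st[i,4]<300: continue
    w=px2w('wrist',np.argwhere(l==i)[:,::-1],.026,cal)[:,:2].astype(np.float32)*1000
    print(th,c[i],st[i,4],w.mean(0),cv2.minEnclosingCircle(w))
```

```text
40 [318.33639284 230.85360257] 2179 [644.454     -3.844884] ((644.2848510742188, -3.969336986541748), 19.614063262939453)
40 [142.41587302 360.32380952] 315 [466.7473    21.269608] ((465.97991943359375, 16.251752853393555), 15.51961898803711)
40 [500.80533333 475.92266667] 375 [ 594.83057 -285.3153 ] ((593.9391479492188, -287.1292419433594), 24.537126541137695)
70 [318.38476374 231.11378978] 2074 [644.34265   -4.004123] ((644.1854248046875, -4.275428295135498), 19.208086013793945)
70 [501.14634146 476.32621951] 328 [ 594.75464 -285.9192 ] ((595.1204223632812, -286.5226745605469), 24.2572078704834)
```

Request:
jog_arm(deltas=[0,0,0,2,1.5,-45,0.75,0,0,0,2,1.5,-85,0.75,0,0,0,2,1.5,-110,0.75,0,0,0,2,1.5,-124,0.75,0,0,0,2,1.5,-129,0.75,0,0,0,2,1.5,-129,0.6,0,0,0,2,1.5,-129,0.3,0,0,0,2,1.5,-129,0.3,0,0,0,2,1.5,-129,0.3,0,0,0,2,1.5,-129,0.3,0,0,0,2,1.5,-119,0.3,0,0,0,2,1.5,-90,0.3,0,0,0,2,1.5,-50,0.3,0,0,0,2,1.5,-45,0.3], grip_force=40)

```text
clock: 8.8
position: [0.6464, -0.0039, 0.1108]
ee_rot: [0.002, 0.926, 0.378, 0.004]
contact_force: [1.3, -0.0, -0.4]
width: 0.0383
gripper_force: 40.3
```

Request:
jog_arm(deltas=[0,0,0,-10,-25,10,0.3,0,0,0,-27,-68,10,0.3,0,0,0,-45,-113,10,0.3,0,0,0,-63,-158,10,0.3,0,0,0,-81,-203,10,0.3,0,0,0,-99,-248,10,0.3,0,0,0,-114,-285,10,0.3,0,0,0,-124,-310,0,0.3,0,0,0,-128.3,-321.5,-15,0.3,0,0,0,-128.3,-321.5,-40,0.3,0,0,0,-128.3,-321.5,-65,0.3,0,0,0,-128.3,-321.5,-76,0.3,0,0,0,-128.3,-321.5,-80.5,0.3,0,0,0,-128.3,-321.5,-80.5,0.3,0,0,0,-128.3,-321.5,-80.5,0.3])

```text
clock: 10.3
position: [0.5147, -0.3246, 0.0258]
ee_rot: [-0.0, 0.926, 0.378, -0.0]
contact_force: [-1.7, 0.5, 5.0]
width: 0.038
gripper_force: 41.8
```

Request:
jog_arm(deltas=[0,0,0,0,0,0,0.65,0,0,0,0,0,0,0.65,0,0,0,0,0,0,0.65,0,0,0,0,0,20,0.65,0,0,0,0,0,60,0.6,0,0,0,0,0,105,0.6,0,0,0,117,454,125,0.6,0,0,0,117,454,125,0.6,0,0,0,117,454,125,0.6,0,0,0,117,454,125,0.6,0,0,0,117,454,125,0.6,0,0,0,117,454,125,0.6,0,0,0,117,454,125,0.6,0,0,0,117,454,125,0.6,0,0,0,117,454,125,0.6,0,0,0,117,454,125,0.6,0,0,0,117,454,125,0.6,0,0,0,117,454,125,0.6,0,0,0,117,454,125,0.6])

```text
clock: 12.2
position: [0.6316, 0.1272, 0.1496]
ee_rot: [0.0, 0.926, 0.377, -0.001]
contact_force: [-0.0, 1.4, 1.0]
width: 0.0513
gripper_force: 0.0
```

Run:
```python
from h import *
np.set_printoptions(precision=4,suppress=True)
s=manip.get_state();cal=imaging.calibration('wrist');im=snap('wrist','w4.png');t=snap('top','t4.png')
a=cv2.resize(t[170:280,410:530],(240,220),interpolation=cv2.INTER_CUBIC)
c=cv2.resize(im[130:330,220:420],(500,500),interpolation=cv2.INTER_CUBIC)
cv2.imwrite('pics/c4.png',np.hstack([c,cv2.copyMakeBorder(a,0,280,0,0,cv2.BORDER_CONSTANT)]))
print(s['clock'],s['position'],s['ee_rot'],s['width'])
print(w2px('wrist',[[.6325,.1291,.014],[.6325,.1291,.042]],cal))
```

```text
12.2 [0.6316 0.1272 0.1496] [ 0.0003  0.9261  0.3773 -0.0006] 0.051264323228092115
[[315.8196 228.2351]
 [315.6995 239.7632]]
```

View pics/c4.png

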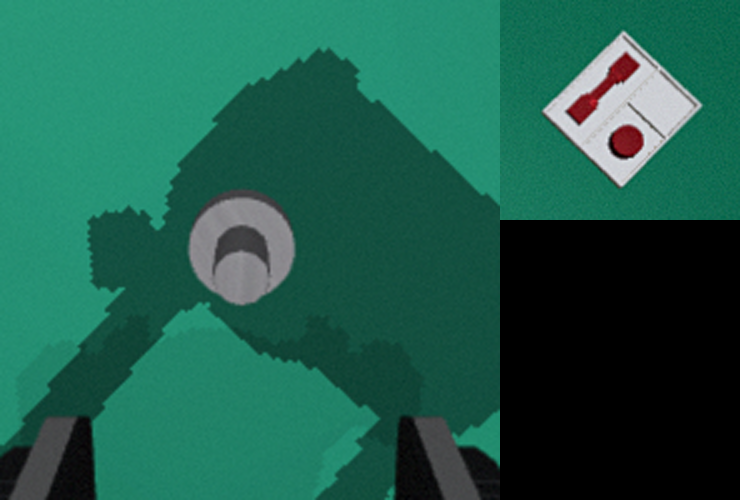

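The top inset shows the button standing in the larger short pocket. The foot's stem top is at wrist (316.4,240.8), against a prediction of (315.7,239.8), so the estimate is good enough. Gripping the stem.

Request:
jog_arm(deltas=[0,0,0,0.5,0.5,-45,0.6,0,0,0,0.5,0.5,-85,0.6,0,0,0,0.5,0.5,-108,0.6,0,0,0,0.5,0.5,-119,0.6,0,0,0,0.5,0.5,-122.5,0.6,0,0,0,0.5,0.5,-122.5,0.4,0,0,0,0.5,0.5,-122.5,0.05,0,0,0,0.5,0.5,-122.5,0.05,0,0,0,0.5,0.5,-122.5,0.05,0,0,0,0.5,0.5,-122.5,0.05,0,0,0,0.5,0.5,-122.5,0.05,0,0,0,0.5,0.5,-112,0.05,0,0,0,0.5,0.5,-85,0.05,0,0,0,0.5,0.5,-50,0.05,0,0,0,0.5,0.5,-50,0.05], grip_force=50)

```text
clock: 13.8
position: [0.6359, 0.1299, 0.1053]
ee_rot: [0.001, 0.926, 0.378, 0.005]
contact_force: [1.1, 0.3, 0.9]
width: 0.0145
gripper_force: 48.8
```

Request:
jog_arm(deltas=[0,0,0,-3,-22,10,0.05,0,0,0,-8,-65,10,0.05,0,0,0,-14,-110,10,0.05,0,0,0,-21,-158,10,0.05,0,0,0,-27,-206,10,0.05,0,0,0,-33,-254,10,0.05,0,0,0,-40,-302,10,0.05,0,0,0,-46,-350,10,0.05,0,0,0,-52,-398,10,0.05,0,0,0,-58,-441,10,0.05,0,0,0,-62,-475,10,0.05,0,0,0,-65,-497,10,0.05,0,0,0,-66.6,-507,5,0.05,0,0,0,-66.6,-507,-20,0.05,0,0,0,-66.6,-507,-45,0.05,0,0,0,-66.6,-507,-61,0.05,0,0,0,-66.6,-507,-67,0.05,0,0,0,-66.6,-507,-69,0.05,0,0,0,-66.6,-507,-69,0.05,0,0,0,-66.6,-507,-69,0.05])

```text
clock: 15.8
position: [0.5655, -0.3753, 0.0322]
ee_rot: [-0.001, 0.926, 0.379, -0.0]
contact_force: [-3.4, 2.0, 6.5]
width: 0.0143
gripper_force: 49.5
```

Request:
jog_arm(deltas=[0,0,0,0,0,0,0.25,0,0,0,0,0,0,0.35,0,0,0,0,0,0,0.35,0,0,0,0,0,15,0.35,0,0,0,0,0,50,0.35,0,0,0,0,0,95,0.7,0,0,-7.6,-105.5,382,119.5,0.75,0,0,-7.6,-105.5,382,119.5,0.75,0,0,-7.6,-105.5,382,119.5,0.75,0,0,-7.6,-105.5,382,119.5,0.75,0,0,-7.6,-105.5,382,119.5,0.75,0,0,-7.6,-105.5,382,119.5,0.75,0,0,-7.6,-105.5,382,119.5,0.75,0,0,-7.6,-105.5,382,119.5,0.75,0,0,-7.6,-105.5,382,119.5,0.75,0,0,-7.6,-105.5,382,119.5,0.75,0,0,-7.6,-105.5,382,119.5,0.75,0,0,-7.6,-105.5,382,119.5,0.75])

```text
clock: 17.6
position: [0.4612, 0.0031, 0.1505]
ee_rot: [0.0, 0.949, 0.315, 0.0]
contact_force: [-0.5, -0.1, -0.5]
width: 0.0642
gripper_force: 0.0
```

Run:
```python
from h import *
np.set_printoptions(precision=4,suppress=True)
s=manip.get_state();cal=imaging.calibration('wrist');im=snap('wrist','w5.png');t=snap('top','t5.png')
a=cv2.resize(t[170:280,410:530],(240,220),interpolation=cv2.INTER_CUBIC)
c=cv2.resize(im[130:330,220:420],(500,500),interpolation=cv2.INTER_CUBIC)
cv2.imwrite('pics/c5.png',np.hstack([c,cv2.copyMakeBorder(a,0,280,0,0,cv2.BORDER_CONSTANT)]))
print(s['clock'],s['position'],s['ee_rot'],s['width'])
hsv=cv2.cvtColor(im,cv2.COLOR_BGR2HSV).astype(int);H,S,V=hsv[...,0],hsv[...,1],hsv[...,2]
for th in (40,70):
  m=((H<10)|(H>170))&(S>100)&(V>th)
  n,l,st,c=cv2.connectedComponentsWithStats(m.astype(np.uint8))
  for i in range(1,n):
    if st[i,4]<900: continue
    w=px2w('wrist',np.argwhere(l==i)[:,::-1],.026,cal)[:,:2].astype(np.float32)*1000
    print(th,c[i],st[i,4],w.mean(0),cv2.minAreaRect(w))
```

```text
17.6 [0.4612 0.0031 0.1505] [0.0004 0.9492 0.3148 0.0002] 0.06418350240162111
40 [316.7538 232.2818] 2807 [462.9536   4.3687] ((462.87451171875, 4.338888168334961), (39.29177474975586, 39.05603790283203), 36.66844940185547)
70 [316.6704 232.6549] 2570 [462.7007   4.2572] ((462.2489013671875, 3.968769073486328), (37.83987045288086, 37.87973403930664), 36.68214416503906)
```

View pics/c5.png

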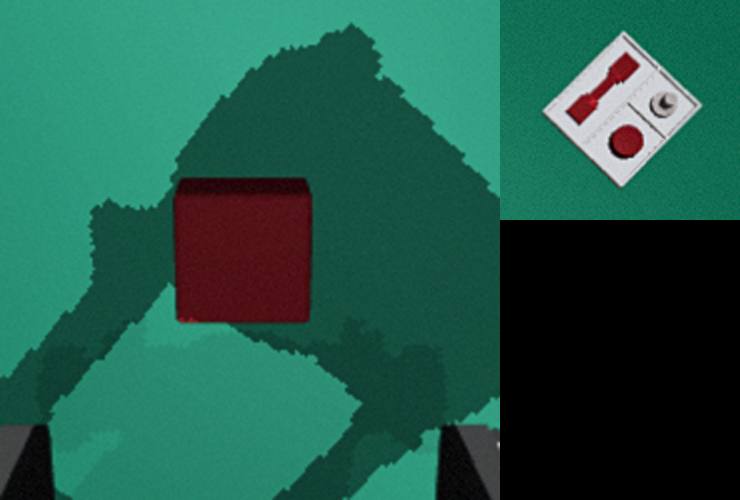

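The inset shows the foot upright in the smallest pocket. The block is at wrist (317,232), square to the fingers and close to (462,4). Gripping it.

Request:
jog_arm(deltas=[0,0,0,1,0,-45,0.75,0,0,0,1,0,-85,0.75,0,0,0,1,0,-110,0.75,0,0,0,1,0,-124,0.75,0,0,0,1,0,-129,0.75,0,0,0,1,0,-129,0.6,0,0,0,1,0,-129,0.3,0,0,0,1,0,-129,0.3,0,0,0,1,0,-129,0.3,0,0,0,1,0,-129,0.3,0,0,0,1,0,-119,0.3,0,0,0,1,0,-90,0.3,0,0,0,1,0,-50,0.3,0,0,0,1,0,-45,0.3], grip_force=40)

```text
clock: 19.1
position: [0.4646, 0.004, 0.1098]
ee_rot: [0.002, 0.949, 0.316, 0.004]
contact_force: [0.6, 0.7, 0.0]
width: 0.039
gripper_force: 40.8
```

Request:
jog_arm(deltas=[0,0,4,3,25,5,0.3,0,0,8,9,68,5,0.3,0,0,12,15,114,5,0.3,0,0,17,21,161,5,0.3,0,0,22,27,208,5,0.3,0,0,27,34,254,5,0.3,0,0,31.3,40,297,5,0.3,0,0,31.3,44,330,5,0.3,0,0,31.3,46,348,-10,0.3,0,0,31.3,47,351.5,-35,0.3,0,0,31.3,47,351.5,-60,0.3,0,0,31.3,47,351.5,-74,0.3,0,0,31.3,47,351.5,-79,0.3,0,0,31.3,47,351.5,-80.5,0.3,0,0,31.3,47,351.5,-80.5,0.3])

```text
clock: 20.6
position: [0.5082, 0.355, 0.0252]
ee_rot: [0.0, 0.829, 0.56, -0.0]
contact_force: [0.2, -0.2, -0.8]
width: 0.0391
gripper_force: 40.8
```

Request:
jog_arm(deltas=[0,0,0,0,0,-0.8,0.3,0,0,0,0,0,-0.8,0.3,0,0,0,0,0,-0.8,0.6,0,0,0,0,0,-0.8,0.65,0,0,0,0,0,-0.8,0.65,0,0,0,0,0,20,0.65,0,0,0,0,0,60,0.65,0,0,0,0,0,105,0.65,0,0,0,0,0,125,0.65,0,0,0,0,0,125,0.65,0,0,0,0,0,125,0.65,0,0,0,0,0,125,0.65,0,0,0,0,0,125,0.65])

```text
clock: 21.9
position: [0.5075, 0.3553, 0.1479]
ee_rot: [-0.0, 0.829, 0.56, -0.002]
contact_force: [-1.0, -0.3, -0.1]
width: 0.0555
gripper_force: 0.0
```

Run:
```python
from h import *
np.set_printoptions(precision=4,suppress=True)
s=manip.get_state();cal=imaging.calibration('wrist');im=snap('wrist','w6.png')
cv2.imwrite('pics/c6.png',cv2.resize(im[130:330,190:450],(780,600),interpolation=cv2.INTER_CUBIC))
print(s['clock'],s['position'],s['ee_rot'],s['width'])
hsv=cv2.cvtColor(im,cv2.COLOR_BGR2HSV).astype(int);H,S,V=hsv[...,0],hsv[...,1],hsv[...,2]
for th in (40,70):
  m=((H<10)|(H>170))&(S>100)&(V>th)
  n,l,st,c=cv2.connectedComponentsWithStats(m.astype(np.uint8))
  for i in range(1,n):
    if st[i,4]<900: continue
    w=px2w('wrist',np.argwhere(l==i)[:,::-1],.029,cal)[:,:2].astype(np.float32)*1000
    print(th,c[i],st[i,4],w.mean(0),cv2.minAreaRect(w))
```

```text
21.9 [0.5075 0.3553 0.1479] [-0.0001  0.8285  0.5599 -0.0018] 0.05545914322251919
40 [319.4626 235.1272] 2862 [509.6038 355.6297] ((509.5055847167969, 355.2548522949219), (40.1187858581543, 38.76879119873047), 68.66064453125)
70 [319.0301 235.0438] 2557 [509.3411 355.8209] ((509.15960693359375, 354.4077453613281), (38.02928924560547, 38.53741455078125), 68.12612915039062)
```

View pics/c6.png

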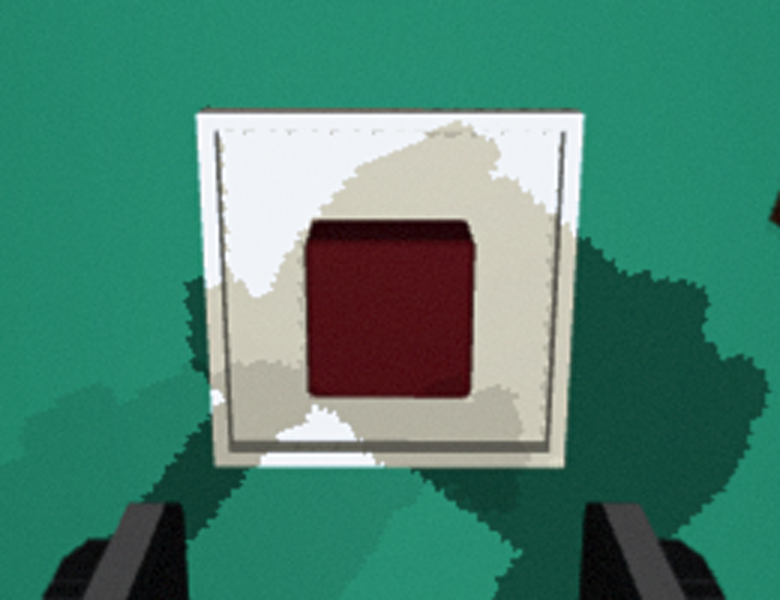

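The block sits flat in the white tray, with its top face corners at crop (307,240), (474,240), (471,397) and (308,397). Next I go above the weight.

Request:
jog_arm(deltas=[0,0,-32.1,-60,-482,10.5,0.7,0,0,-32.1,-60,-482,10.5,0.7,0,0,-32.1,-60,-482,10.5,0.7,0,0,-32.1,-60,-482,10.5,0.7,0,0,-32.1,-60,-482,10.5,0.7,0,0,-32.1,-60,-482,10.5,0.7,0,0,-32.1,-60,-482,10.5,0.7,0,0,-32.1,-60,-482,10.5,0.7,0,0,-32.1,-60,-482,10.5,0.7,0,0,-32.1,-60,-482,10.5,0.7,0,0,-32.1,-60,-482,10.5,0.7,0,0,-32.1,-60,-482,10.5,0.7,0,0,-32.1,-60,-482,10.5,0.7,0,0,-32.1,-60,-482,10.5,0.7,0,0,-32.1,-60,-482,10.5,0.7,0,0,-32.1,-60,-482,10.5,0.7])

```text
clock: 23.55
position: [0.4486, -0.1253, 0.1603]
ee_rot: [0.0, 0.951, 0.31, 0.0]
contact_force: [-0.1, -0.1, -0.3]
width: 0.0602
gripper_force: 0.0
```

Run:
```python
from h import *
np.set_printoptions(precision=4,suppress=True)
s=manip.get_state();cal=imaging.calibration('wrist');im=snap('wrist','w7.png')
cv2.imwrite('pics/c7.png',cv2.resize(im[130:330,190:450],(780,600),interpolation=cv2.INTER_CUBIC))
print(s['clock'],s['position'],s['ee_rot'],s['width'])
import pickle
c0={k:np.array(v) for k,v in cal.items()}; M=c0['cam_to_world']
q=s['ee_rot'];from scipy.spatial.transform import Rotation as R
T=np.eye(4);T[:3,:3]=R.from_quat([*q[1:],q[0]]).as_matrix();T[:3,3]=s['position'];X=np.linalg.inv(T)@M
T2=np.eye(4);T2[:3,:3]=R.from_quat([.8285,.5599,-.0018,-.0001]).as_matrix();T2[:3,3]=[.5075,.3553,.1479]
c0['cam_to_world']=T2@X
P=[(190+a/3,130+b/3) for a,b in((307,240),(474,240),(471,397),(308,397))]
w=px2w('wrist',P,.029,c0)*1000;print(w,w.mean(0))
print(w2px('wrist',[[.448,-.1264,.012],[.448,-.1264,.038]],cal))
pickle.dump(cal,open('cal7.pkl','wb'))
```

```text
23.55 [ 0.4486 -0.1253  0.1603] [0.     0.9508 0.3098 0.    ] 0.06019944578278238
[[498.8221 380.1724  29.    ]
 [534.6701 365.7838  29.    ]
 [520.3936 329.5062  29.    ]
 [483.7481 344.2072  29.    ]] [509.4085 354.9174  29.    ]
[[317.6343 227.7231]
 [317.6898 237.723 ]]
```

View pics/c7.png

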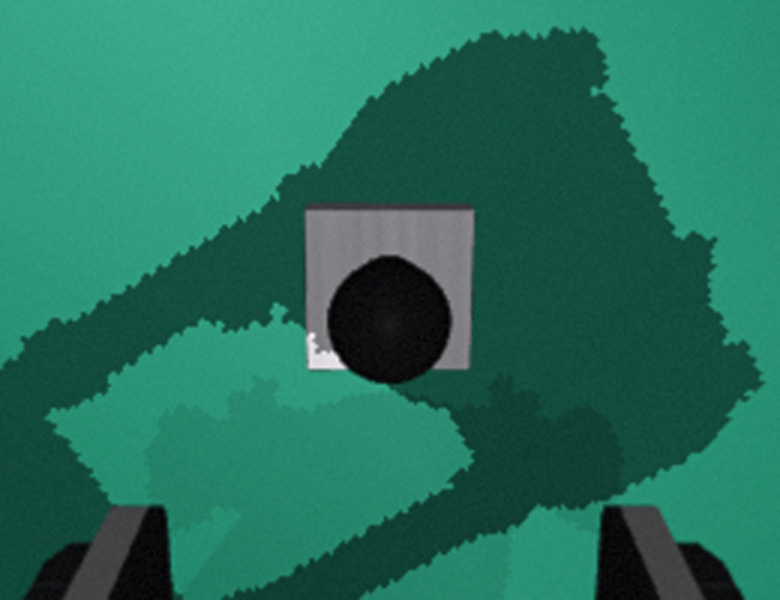

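The weight's plate is square to the fingers, with corners at crop (305,209) and (475,369). Its ball is at (389,319), within 1–2 mm of the tool centre. I'll grip the ball at its equator.

Request:
jog_arm(deltas=[0,0,0,0.7,0.5,-40,0.7,0,0,0,0.7,0.5,-80,0.7,0,0,0,0.7,0.5,-110,0.7,0,0,0,0.7,0.5,-125,0.7,0,0,0,0.7,0.5,-130,0.7,0,0,0,0.7,0.5,-130,0.5,0,0,0,0.7,0.5,-130,0.3,0,0,0,0.7,0.5,-130,0.15,0,0,0,0.7,0.5,-130,0.15,0,0,0,0.7,0.5,-130,0.15,0,0,0,0.7,0.5,-130,0.15,0,0,0,0.7,0.5,-122,0.15,0,0,0,0.7,0.5,-100,0.15,0,0,0,0.7,0.5,-65,0.15,0,0,0,0.7,0.5,-35,0.15,0,0,0,0.7,0.5,-30,0.15], grip_force=60)

```text
clock: 25.2
position: [0.4512, -0.1267, 0.1338]
ee_rot: [0.003, 0.951, 0.309, 0.003]
contact_force: [0.8, -0.6, -1.8]
width: 0.0269
gripper_force: 59.3
```

Request:
jog_arm(deltas=[0,0,2,2,18,0,0.15,0,0,5,7,55,0,0.15,0,0,8,12,98,0,0.15,0,0,12,17,142,0,0.15,0,0,16,23,186,0,0.15,0,0,20,28,230,0,0.15,0,0,24,34,274,0,0.15,0,0,28,39,318,0,0.15,0,0,31,44,360,0,0.15,0,0,32.1,49,398,0,0.15,0,0,32.1,53,430,0,0.15,0,0,32.1,56,455,0,0.15,0,0,32.1,58,471,0,0.15,0,0,32.1,59,479,-10,0.15,0,0,32.1,59.3,481.5,-25,0.15,0,0,32.1,59.3,481.5,-40,0.15,0,0,32.1,59.3,481.5,-50,0.15,0,0,32.1,59.3,481.5,-50,0.15,0,0,32.1,59.3,481.5,-50,0.15,0,0,32.1,59.3,481.5,-50,0.15])

```text
clock: 27.2
position: [0.509, 0.3557, 0.081]
ee_rot: [0.0, 0.829, 0.56, 0.001]
contact_force: [0.6, 0.2, -0.5]
width: 0.0268
gripper_force: 59.4
```

Run:
```python
from h import *
s=manip.get_state();im=snap('wrist','w8.png');sc=snap('scene','s8.png')
a=cv2.resize(im[130:430,170:470],(480,480));b=cv2.resize(sc[230:330,400:490],(300,333),interpolation=cv2.INTER_CUBIC)
cv2.imwrite('pics/c8.png',np.hstack([a,cv2.copyMakeBorder(b,0,147,0,0,cv2.BORDER_CONSTANT)]))
print(s['clock'],s['position'],s['width'])
```

```text
27.2 [0.50903726 0.35574253 0.08103621] 0.026804658024197552
```

View pics/c8.png

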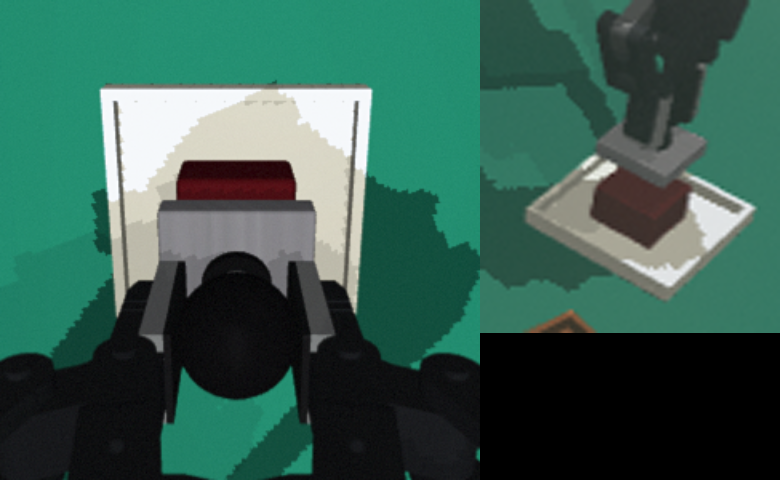

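The weight hangs level and square over the block: the plate's front edge is at crop (160–315,205) and the block is centred behind it at (180–295,180). Lowering gently, then releasing.

Request:
jog_arm(deltas=[0,0,0,0,0,-10,0.15,0,0,0,0,0,-17,0.15,0,0,0,0,0,-20,0.15,0,0,0,0,0,-22,0.15,0,0,0,0,0,-23,0.15,0,0,0,0,0,-23,0.15,0,0,0,0,0,-23,0.15])

```text
clock: 28.0
position: [0.5078, 0.3556, 0.0586]
ee_rot: [-0.0, 0.828, 0.56, -0.0]
contact_force: [-3.4, -1.5, 7.5]
width: 0.027
gripper_force: 60.1
```

Request:
jog_arm(deltas=[0,0,0,0,0,0,0.35,0,0,0,0,0,0,0.5,0,0,0,0,0,0,0.7,0,0,0,0,0,0,0.7,0,0,0,0,0,0,0.7,0,0,0,0,0,15,0.7,0,0,0,0,0,45,0.7,0,0,0,0,0,85,0.7,0,0,0,0,0,110,0.7,0,0,0,0,0,130,0.7,0,0,0,0,0,130,0.7,0,0,0,0,0,130,0.7,0,0,0,0,0,130,0.7])

```text
clock: 29.3
position: [0.5076, 0.3553, 0.1855]
ee_rot: [-0.0, 0.829, 0.56, -0.002]
contact_force: [-0.4, -0.6, -1.2]
width: 0.0594
gripper_force: 0.0
```

Run:
```python
from h import *
s=manip.get_state();im=snap('wrist','w9.png');sc=snap('scene','s9.png')
a=cv2.resize(im[130:330,210:430],(440,400));b=cv2.resize(sc[190:330,90:490],(800,280),interpolation=cv2.INTER_CUBIC)
c=np.zeros((400,360,3),np.uint8);d=cv2.resize(sc[240:330,400:490],(360,360),interpolation=cv2.INTER_CUBIC);c[:360]=d
cv2.imwrite('pics/c9.png',np.vstack([np.hstack([a,c])[:320],b]))
print(s['clock'],s['position'],s['width'])
```

```text
29.3 [0.50757635 0.35534454 0.18554256] 0.059390302899164846
```

View pics/c9.png

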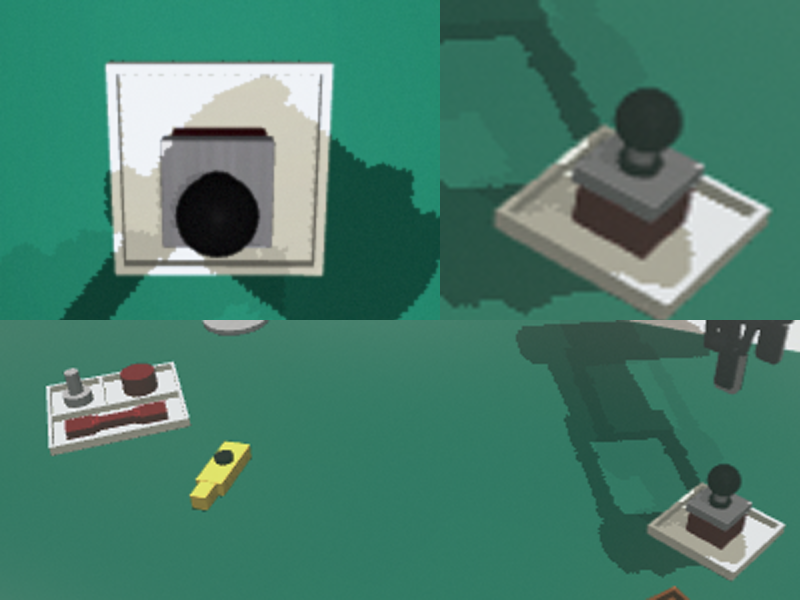

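The weight stands centred on the block: the plate spans (162–275,190) and the block (173–267,132). The pocket tray holds the bar, button and foot as asked, and the gauge is where it was.

```bash
python3 -c "
from rig import manip
print(manip.sign_off())"
```

```text
the job is handed in; nothing more can be done
None
```

Both kits are made up in the order asked and handed in at about 29 s; the last pictures show every piece in its place, the weight centred on the block, and I never touched the gauge or the large round weight.

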